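Dock a battery pack under the drag spring of its bench charger

ROBOT

A 6-joint arm with a two-finger parallel gripper is mounted at the origin on a cart in front of the work surface, level with it; the furniture and walls round the work are solid. World frame = base frame: x ahead of the robot, y to its left, z up, the work surface at z = 0. Lengths are in mm, angles in rad, forces in N, time in s.
With the tool pointing down it reaches from about 275 to 1000 mm from the base axis. Payload 8.4 kg.
Tool frame: the origin (TCP) lies at the very end of the fingers, on their centre line; the grasp point (between the pads) lies 19 mm behind it; z points along the fingers, y is the direction in which the jaws open and shut (so a half turn about z gives the same grasp; the last joint's range is limited). The gripper opens to 85 mm and grips with 20 to 120 N. Pads are 22 mm wide; open, the fingers measure 114 mm over their backs; the gripper's body (76 mm by 85 mm) begins 54 mm behind the grasp point. The pads swing forward as they close: fully open they stand 13 mm farther back than shut.
Start: joints at [-1.203, 0.353, 1.633, -0, 1.155, -0.002], TCP at [225.892, -582.753, 231.281] pointing down, gripper open.
Joint ranges: [-2.63, 2.63], [-0.92, 2.1], [0.06, 2.66], [-1.3, 4.44], [0, 2.69], [-3.02, 3.02]. Speed limits (rad/s): [2.22, 2.22, 2.79, 3.14, 3.14, 3.14].

INTERFACE

Orientations are given as [roll, pitch, yaw] about the fixed x, y, z axes, in that order (R = Rz(yaw) Ry(pitch) Rx(roll)).
In Python, from rig import sense, grab_frame, sign_off, masks_of gives the robot as it stands. The module is installed in compiled form; this text tells all that it offers.
- The arm moves only by the shell command python3 -m inch 'ROWS' [FORCE]. ROWS is JSON, a list of rows, each an object of numbers: "gripper": the finger opening in m, from 0 to 0.0854; "tx", "ty", "tz": the shift along the tool's x, y, z in m; "spin": the turn about the tool's z in degrees. In form: [{"gripper": .., "tx": .., "ty": .., "tz": .., "spin": ..}, ...]. A call has exactly 8 rows; each row shifts and turns the commanded pose from where the row before left it, along the tool's axes as they then stand; what a row does not reach is not made up. A row lasts 1/10 s, in which the tool goes at most 50 mm and 8.59 degrees, less where a joint would pass 70% of its speed; a pose out of reach is approached as far as the arm can. A call is refused whole if a number of a shift passes 0.05 or a number of a turn 8.59, either way. A call with a gripper value outside its range is refused whole. The fingers move at their own pace and stop on an object; FORCE is the grip in N (left out, the last holds). Time passes only in rows, so rows that do not move let the fingers close, or fill a call up. It gives the time, the measured TCP pose, the force and the opening at its end, in the units of the state.
- sense(): the state, without advancing time (a new reading comes with each control period).
- grab_frame(name): name is "scene" or "top"; returns a dict with "pixels" (480x640x3 uint8, red, green, blue), "K" (3x3 intrinsics, pixels), "extrinsics" (4x4, takes a point from camera to world coordinates). Camera axes: x right, y down, z forward; pixel columns grow to the right and rows downward; lengths in mm; the calibration is good to about 2 mm. A picture is of the moment at which its call begins. There is no depth.
- sign_off(): hands the job in, once; it reports no verdict.
Trained networks look in the newest picture that a camera, given by its name, has taken for a name from the list of things; names that differ only in an ending like _2 or _b are one class to them, and where a whole thing is asked for, a point or a joint stands for the part that bears it (a point fixed in the world has none). Each returns a list of dicts, best first, with "conf" (0 to 1); they miss things now and then, are a little off and sometimes report something else, mostly with a low value. They report only what shows in the picture. A call takes as long as a camera call.
- masks_of(camera, target): "pixels" (480x640 bool, what is visible of it) and "centre" ([row, column] in pixels, amid what is visible of it).
The state is a dict: "clock": time; "qpos": joint angles; "qvel": joint speeds; "joint_efforts": joint torques, N m; "eef_pos": TCP position; "tcp_rot": TCP orientation; "contact_force": force on the tool from outside, world axes, zero at the start; "wrist_torque": the same for the moment, N m; "opening": opening from 0.0 (shut) to 1.0 (fully open).
Only numpy, scipy, OpenCV 4.12 (cv2) and the standard library are available. Lean on these libraries where they do the work, as an engineer would, in place of code of your own. Each camera call takes 0.05 s, during which the arm holds its last target.

TASK

One of the two bench chargers is already full; in the other a battery pack lies loose on the sprung contact tray, in front of the cross bar. With the fingertips on the pack's low rear deck, press it down against the tray springs and keep pressing while you push it under the cross bar and its drag spring, until it is fully home against the end stop; then let go so that it stays docked. Do not ram the pack against the bar, lift it or tip it, and leave the full charger and the other things on the table alone.

Things in the scene. Friction and masses are not known exactly. Their poses are not given: they have to be found in the camera images.
- charger: The charger to load: grey housing 218 x 108 mm, fixed, left or right of the full one. Origin: under its middle, on the table. x runs from the open loading end (x = -0.105, nearest the robot) to the end stop: packs go in along +x; z up. Side cheeks 82 mm apart inside, 39 mm high up to x = 0.038, 54 mm beyond. A docked pack's origin lies at x = 0.046, y = 0, z = 0.026 in this frame.
- tray (a joint): Sprung contact tray, a level aluminium plate 194 x 78 mm with brass strips, on which the pack lies. 0 = fully up (top face at z = 0.033), grows in m as it is pressed down, bottoms at 0.014. Under the pack, about 4 N starts it down, 8 N holds it at 0.007, 13 to 14 N bottoms it. The pack clears the bar only above 0.007; docked, it stays at 0.007.
- leaf (a joint): Drag spring: steel leaf 40 mm long, 26 mm wide, rooted under the cross bar and sloping down away from the robot. 0 = hanging free (tip about 35 mm above the table), grows in rad as a pack passing below lifts it; about 0.23 with a docked pack, on which it presses with about 3 N.
- pack: Black battery pack to dock, 104 (x) x 76 (y) x 18 (z) mm, 0.2 to 0.3 kg. Origin: middle of its underside; x to its front end, as the charger's x; z up. Front 60 mm full height, grey plate on top; rear 44 mm a flat deck 12 mm high that ends forward at a 6 mm upright step. Starts on the raised tray (z = 0.033), front 5 to 25 mm short of the bar, 3 mm play each side; slides easily (friction 0.3).
- step_foot (a point): Middle of the foot of the pack's step, on the deck: x = -0.008, y = 0, z = 0.012 in the pack's frame. A fingertip can push against the step; the free deck runs from here 44 mm towards -x, 76 mm wide. With the pack docked this point lies at x = 0.038, z = 0.038 in the charger's frame.
- cross_bar: Fixed aluminium bar, 12 mm deep (x), 92 mm long, 9 mm high, bridging the charger's cheeks; the pack's front must pass under it, not be rammed against it. Origin: middle of its lower front edge, x = 0.040, z = 0.044 in the charger's frame, axes as the charger's. Beyond it, 6 mm thick rails overhang the pack's long edges at the same height.
- end_stop (a point): Middle of the face against which a docked pack's front end rests (x = 0.098, z = 0.044 in the charger's frame).
- full_charger: The second, equal charger with a pack already docked in it, all fixed; it shows how the finished job looks. Same frame as the first. Nothing is to be done to it.
- pencil: Bystander: green pencil, 112 mm long, 7 mm thick, lying along its y axis near the front edge of the table. Origin under its middle.
- pen: Bystander: white pen, 145 mm long, 9 mm thick, lying along its y axis near the front edge of the table. Origin under its middle.
- tape_dispenser: Bystander: desk tape dispenser, 177 x 52 mm, 98 mm high, standing to the right of the chargers. Origin under its middle.
- piece_a: Bystander: blue wooden game piece, 22 x 22 x 13 mm, standing close to the left cheek of the charger to be loaded. Origin under its middle.
- piece_b: Bystander: blue wooden game piece, 22 x 22 x 13 mm, on the left, near the front edge of the table. Origin under its middle.
- piece_c: Bystander: blue wooden game piece, 22 x 22 x 13 mm, to the left of the chargers. Origin under its middle.
- spare_pack: Bystander: another pack of the same make (104 x 76 x 18 mm) lying on the table on the left, in front of the stacked discs. Origin under its middle.

How it is judged (in metres and radians):
On the way:
1. the pack is pressed down on its tray (at least 6 mm) while still in front of the cross bar (value of joint tray above 0.006 m and x of pack in the frame of charger below -0.003 m), for 0.05 s.
At the end, for the whole second after the job is handed in: The pack rests fully home in its charger: its front within 4 mm of the end stop, flat (within 0.04 rad), held down under the rails with the tray still pressed 4.5 mm or more and the drag spring lifted by more than 0.12 rad on top of it, at rest (x of pack in the frame of charger between 0.042 and 0.05 m and y of pack in the frame of charger between -0.004 and 0.004 m and z of pack in the frame of charger between 0.022 and 0.0285 m and angle between pack's own z axis and vertical below 0.04 rad and value of joint tray above 0.0045 m and value of joint leaf above 0.12 rad and linear speed of pack below 0.01 m/s); the robot touches nothing.
It fails at once if the pack is lifted off its tray or tipped (z of pack in the frame of charger above 0.039 m or angle between pack's own z axis and vertical above 0.2 rad).
It fails at once if another thing on the table is moved by more than 15 mm (distance of any of pencil, pen, tape_dispenser, piece_a, piece_b, piece_c, spare_pack from where it was at the start of the episode above 0.015 m).
It fails at once if the full charger or its pack is pressed or pushed (over 3 N) (contact force between any of the fingers, the arm and full_charger above 3 N).
It fails at once if the pack is rammed against the cross bar (over 35 N) (contact force between pack and cross_bar above 35 N).
It also fails if it takes over 35 s, if anything falls off the work surface, if the arm or the gripper's body presses on something with over 40 N, if the wrist force passes 120 N, or if a joint passes its speed limit or range.

## Working session

There is one attempt and no reset: what is moved stays moved. The work goes in short steps, Python scripts to look and compute and a shell command to move; the robot and the scene stay as the last step left them, time stands still between calls to the robot, and variables do not carry over. Pictures are saved under pics/ and viewed, and the job is handed in when it is done.

```bash
mkdir -p pics; python3 - <<'E'
from rig import *
import cv2
s=sense();print(s)
for n in("scene","top"):
    f=grab_frame(n);cv2.imwrite(f"pics/{n}0.png",f["pixels"][:,:,::-1]);print(n,f["K"],f["extrinsics"])
    for t in("charger","pack","cross_bar","step_foot","full_charger","piece_a","tray"):
        try:
            for m in masks_of(n,t)[:3]: 
                import numpy as np
                r,c=np.where(m["pixels"]);print(t,round(m["conf"],2),m["centre"],r.min(),r.max(),c.min(),c.max())
        except Exception as e: print(t,e)
print(sense()["clock"])
E
```

```text
{'clock': 0.0, 'qpos': array([-1.20340988e+00,  3.53657352e-01,  1.63414284e+00, -3.08085043e-05,
        1.15516575e+00, -2.42683406e-03]), 'qvel': array([-3.74103578e-05, -1.35557615e-03, -2.44480700e-03,  1.64406011e-04,
        3.50497662e-04,  1.04439024e-03]), 'joint_efforts': array([ 2.27384924e-03, -6.05234528e+01, -3.42067373e+01,  1.41721530e-04,
        9.41393373e-03,  9.01298236e-08]), 'eef_pos': array([ 225.70729157, -582.31746362,  230.55219332]), 'tcp_rot': array([-3.14021930e+00,  2.48356047e-05,  3.69825754e-01]), 'contact_force': array([0.20059063, 0.14263463, 0.39727133]), 'wrist_torque': array([ 0.02784982, -0.02872528,  0.01616893]), 'opening': 0.9963860617606025}
scene [[569.00755091   0.         308.41655711]
 [  0.         569.00755091 243.22671584]
 [  0.           0.           1.        ]] [[-5.45856458e-01 -3.97285099e-01  7.37702703e-01 -2.81835488e+02]
 [-8.37812605e-01  2.69859839e-01 -4.74600576e-01  5.34624533e+02]
 [-1.05245952e-02 -8.77120412e-01 -4.80155199e-01  5.60492352e+02]
 [ 0.00000000e+00  0.00000000e+00  0.00000000e+00  1.00000000e+00]]
cha
[... 730 characters left out ...]
 [-9.99776042e-01 -5.64202210e-03  2.03968860e-02  8.83079609e+00]
 [-1.91165190e-02 -1.72701405e-01 -9.84788700e-01  1.27976817e+03]
 [ 0.00000000e+00  0.00000000e+00  0.00000000e+00  1.00000000e+00]]
charger 0.88 [245.2, 282.4] 215 306 248 307
charger 0.6 [249.3, 276.3] 224 300 256 295
pack 0.64 [272.8, 274.2] 251 296 255 292
cross_bar 0.75 [243.0, 279.7] 238 248 264 295
step_foot 0.75 [272.7, 276.2] 251 297 255 292
step_foot 0.66 [289.2, 217.0] 284 292 212 220
step_foot 0.44 [251.0, 274.7] 224 300 255 295
full_charger 0.66 [263.5, 369.9] 216 305 347 393
full_charger 0.32 [316.7, 388.0] 311 315 360 411
piece_a 0.57 [268.7, 250.5] 262 270 246 254
tray 0.96 [246.8, 277.7] 225 300 255 295
0.8
```

```bash
python3 - <<'E'
import cv2
a=cv2.imread("pics/top0.png")[190:340,190:440];cv2.imwrite("pics/topz.png",cv2.resize(a,(800,480),interpolation=cv2.INTER_CUBIC))
a=cv2.imread("pics/scene0.png")[190:350,180:440];cv2.imwrite("pics/scz.png",cv2.resize(a,(800,492),interpolation=cv2.INTER_CUBIC))
E
```

```text
(no output)
```

View pics/topz.png

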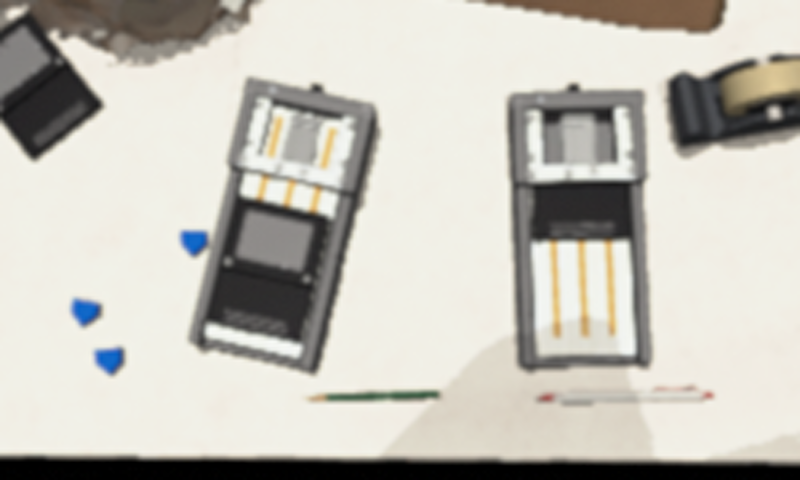

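View pics/scz.png

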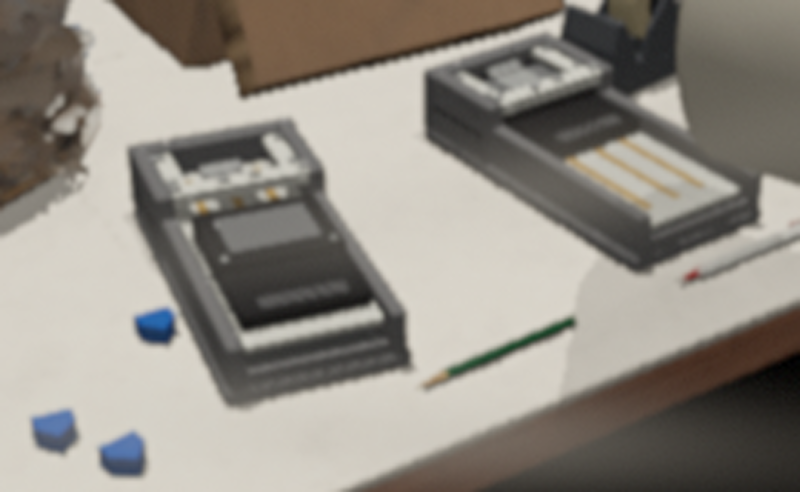

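View pics/scene0.png

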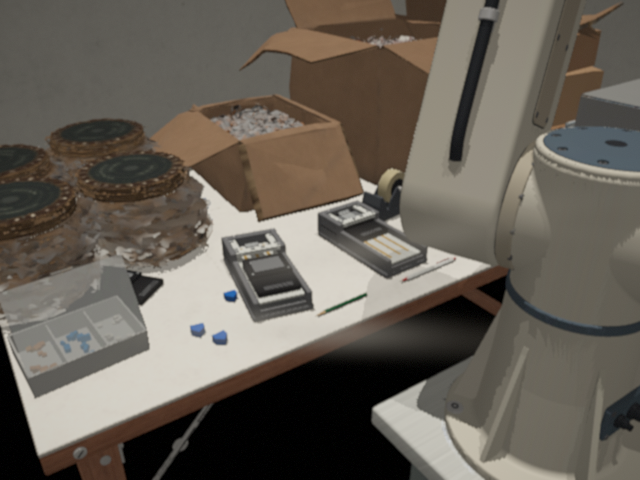

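```bash
python3 - <<'E'
import cv2
a=cv2.imread("pics/top0.png")[208:312,242:314];cv2.imwrite("pics/tz2.png",cv2.resize(a,None,fx=5.7,fy=5.7,interpolation=cv2.INTER_CUBIC))
a=cv2.imread("pics/scene0.png")[224:326,216:318];cv2.imwrite("pics/sz2.png",cv2.resize(a,None,fx=5.8,fy=5.8,interpolation=cv2.INTER_CUBIC))
E
```

```text
(no output)
```

View pics/tz2.png

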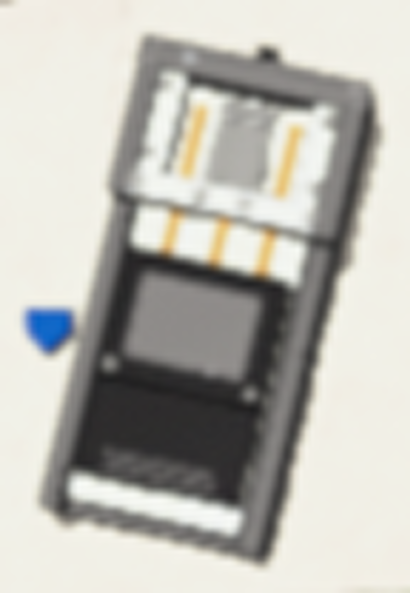

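View pics/sz2.png

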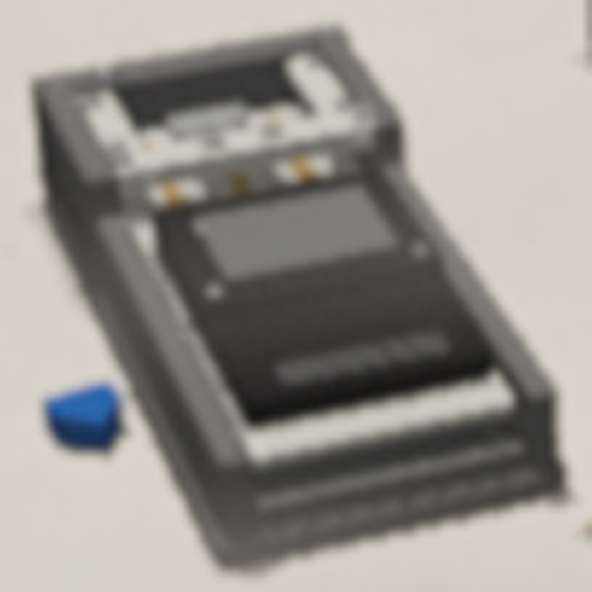

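```bash
cat > h.py <<'E'
from rig import *
import numpy as np, cv2
from scipy.optimize import least_squares
CAM={}
CAM["scene"]=(np.array([[569.00755091,0,308.41655711],[0,569.00755091,243.22671584],[0,0,1]]),np.array([[-5.45856458e-01,-3.97285099e-01,7.37702703e-01,-2.81835488e+02],[-8.37812605e-01,2.69859839e-01,-4.74600576e-01,5.34624533e+02],[-1.05245952e-02,-8.77120412e-01,-4.80155199e-01,5.60492352e+02],[0,0,0,1]]))
CAM["top"]=(np.array([[491.22597747,0,313.91581892],[0,491.22597747,248.19886891],[0,0,1]]),np.array([[9.07877047e-03,-9.84958066e-01,1.72554871e-01,3.07839023e+02],[-9.99776042e-01,-5.64202210e-03,2.03968860e-02,8.83079609e+00],[-1.91165190e-02,-1.72701405e-01,-9.84788700e-01,1.27976817e+03],[0,0,0,1]]))
def proj(cam,P):
    K,T=CAM[cam];P=np.atleast_2d(P)
    c=(P-T[:3,3])@T[:3,:3];u=c@K.T
    return u[:,:2]/u[:,2:]
def tow(p,L):
    x,y,a=p;L=np.atleast_2d(L)*1.0;c,s=np.cos(a),np.sin(a)
    return np.c_[x+c*L[:,0]-s*L[:,1],y+s*L[:,0]+c*L[:,1],L[:,2]]
E
python3 - <<'E'
from h import *
xn,xf=-105,113
top=[((xf,54,54),(145,37)),((xf,-54,54),(376,88)),((38,54,54),(113,190)),((38,-54,54),(340,243)),((xn,54,39),(42,507)),((xn,-54,39),(262,558))]
sc=[((xf,54,54),(36,82)),((xf,-54,54),(343,26)),((38,-54,54),(400,140)),((xn,-54,39),(552,400)),((xn,54,39),(220,468)),((xn,54,0),(225,570)),((xn,-54,0),(566,496))]
tp=np.array([b for a,b in top])/5.7+[242,208]
sp=np.array([b for a,b in sc])/5.8+[216,224]
for useS in (0,1):
  for d in (0,-4):
    def sh(l): return np.array([a for a,b in l],float)+[d,0,0]
    def f(p):
        r=(proj("top",tow(p,sh(top)))-tp).ravel()
        return np.r_[r,(proj("scene",tow(p,sh(sc)))-sp).ravel()] if useS else r
    s=least_squares(f,[420,80,-0.2],loss='soft_l1')
    print(useS,d,s.x,s.cost);print(np.round(f(s.x).reshape(-1,2),1).tolist())
p=s.x
E
```

```text
0 0 [490.02709372 125.56284661  24.91694112] 3.1657842949705053
[[0.2, -0.8], [0.6, -0.8], [-1.3, 0.3], [0.2, 0.2], [-1.7, 0.1], [1.3, 0.7]]
0 -4 [493.93431523 124.70633087  24.91694111] 3.16578429497064
[[0.2, -0.8], [0.6, -0.8], [-1.3, 0.3], [0.2, 0.2], [-1.7, 0.1], [1.3, 0.7]]
1 0 [489.95579614 127.80002899  12.34597477] 20.831314264134146
[[-0.5, -0.8], [-0.1, -0.6], [-2.0, 0.3], [-0.6, 0.4], [-2.7, -0.0], [0.2, 0.7], [-0.6, -1.8], [0.6, -1.7], [3.0, -4.2], [4.7, -2.4], [-1.1, -0.5], [-0.6, 1.6], [2.4, 0.3]]
1 -4 [ 4.93859040e+02  1.26925566e+02 -2.20395924e-01] 20.831314264071228
[[-0.5, -0.8], [-0.1, -0.6], [-2.0, 0.3], [-0.6, 0.4], [-2.7, -0.0], [0.2, 0.7], [-0.6, -1.8], [0.6, -1.7], [3.0, -4.2], [4.7, -2.4], [-1.1, -0.5], [-0.6, 1.6], [2.4, 0.3]]
```

```bash
cat > fit.py <<'E'
from h import *
xn,xf=-105,113
def model(p,ax=0):
    w1,w2,xs=p[3:6]
    T=[(xf,w2,54),(xf,-w2,54),(xs,w2,54),(xs,-w2,54),(xn,w1,39),(xn,-w1,39)]
    S=[(xf,w2,54),(xf,-w2,54),(xs,-w2,54),(xn,-w1,39),(xn,w1,39),(xn,54,0),(xn,-54,0)]
    return T,S
tp=np.array([(145,37),(376,88),(113,190),(340,243),(42,507),(262,558)])/5.7+[242,208]
sp=np.array([(36,82),(343,26),(400,140),(552,400),(220,468),(225,570),(566,496)])/5.8+[216,224]
def f(p):
    T,S=model(p)
    return np.r_[(proj("top",tow(p[:3],T))-tp).ravel(),(proj("scene",tow(p[:3],S))-sp).ravel(),(p[3]-50)/4,(p[4]-54)/4,(p[5]-38)/2]
s=least_squares(f,[490,125,-0.22,50,54,38],loss='soft_l1')
P=s.x
if __name__=="__main__":
    print(P,s.cost);print(np.round(f(P)[:-3].reshape(-1,2),1).tolist())
    for cam,o,z in(("top",(242,208),5.7),("scene",(216,224),5.8)):
        im=cv2.imread(f"pics/{'tz2' if cam=='top' else 'sz2'}.png")
        def line(L,col):
            q=(proj(cam,tow(P[:3],L))-o)*z
            cv2.polylines(im,[np.round(q).astype(int)],True,col,1)
        line([(-105,41,39),(38,41,39),(38,-41,39),(-105,-41,39)],(0,0,255))
        line([(-105,54,0),(113,54,0),(113,-54,0),(-105,-54,0)],(0,255,0))
        line([(40,46,53),(52,46,53),(52,-46,53),(40,-46,53)],(255,0,0))
        line([(98,41,44),(40,41,44),(40,-41,44),(98,-41,44)],(255,255,0))
        for pk in [(-26)]:
            line([(pk-8,38,51),(pk+52,38,51),(pk+52,-38,51),(pk-8,-38,51)],(255,0,255))
            line([(pk-52,38,45),(pk-8,38,45),(pk-8,-38,45),(pk-52,-38,45)],(0,255,255))
        cv2.imwrite(f"pics/ov_{cam}.png",im)
E
python3 fit.py
```

```text
[ 4.90077639e+02  1.28637515e+02 -2.28497485e-01  4.91991161e+01
  5.23386818e+01  3.85752945e+01] 16.16383973323604
[[0.2, -0.8], [-0.8, -0.6], [-1.5, 0.0], [-1.5, 0.1], [-1.5, 0.1], [-2.4, 0.3], [0.2, -2.0], [-0.1, -1.4], [1.9, -4.0], [1.1, -1.5], [0.8, -1.1], [-1.6, 1.7], [1.5, 0.7]]
```

```bash
sleep 3
```

```text
(no output)
```

View pics/ov_top.png

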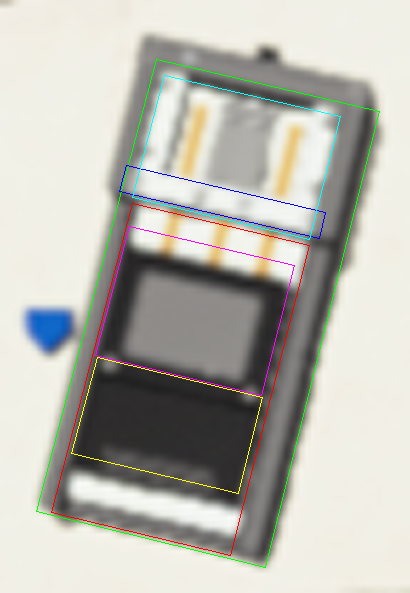

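View pics/ov_scene.png

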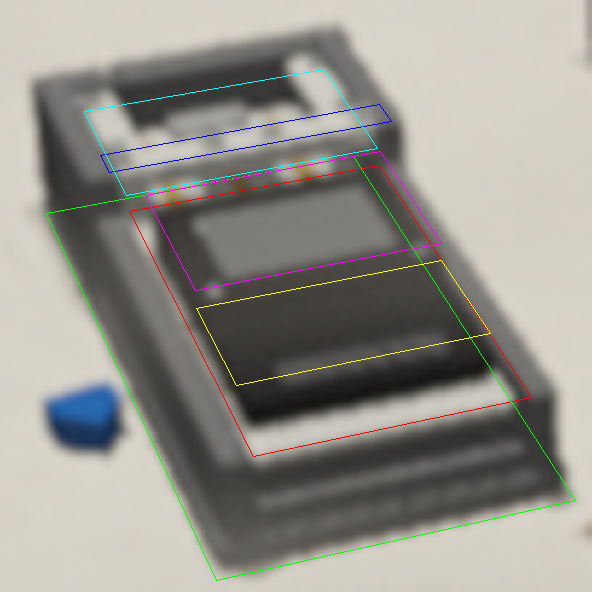

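```bash
cat > rect.py <<'E'
from h import *
def rect(img,cam,p,z,s=4):
    xs=np.arange(-115,120,1/s);ys=np.arange(60,-60,-1/s)
    Y,X=np.meshgrid(ys,xs[::-1],indexing='xy')
    q=proj(cam,tow(p,np.c_[X.ravel(),Y.ravel(),np.full(X.size,z)])).astype(np.float32)
    return cv2.remap(img,q[:,0].reshape(X.shape),q[:,1].reshape(X.shape),cv2.INTER_CUBIC)
if __name__=="__main__":
    p=(490.1,126.8,-.2285)
    out=[]
    for cam,n in(("top","top0"),("scene","scene0")):
        for z in(45,33) if cam=="top" else (45,):
            r=rect(cv2.imread(f"pics/{n}.png"),cam,p,z,2.4)
            for x in range(-110,120,10):
                y=int((119.6-x)*2.4);cv2.line(r,(0,y),(6 if x%50 else 16,y),(0,0,255),1)
            for y in(-41,-38,0,38,41): c=int((60-y)*2.4);cv2.line(r,(c,r.shape[0]-12),(c,r.shape[0]),(0,0,255),1)
            out.append(r[:, :260])
    cv2.imwrite("pics/rect.png",np.hstack(out))
E
python3 rect.py
```

```text
(no output)
```

View pics/rect.png

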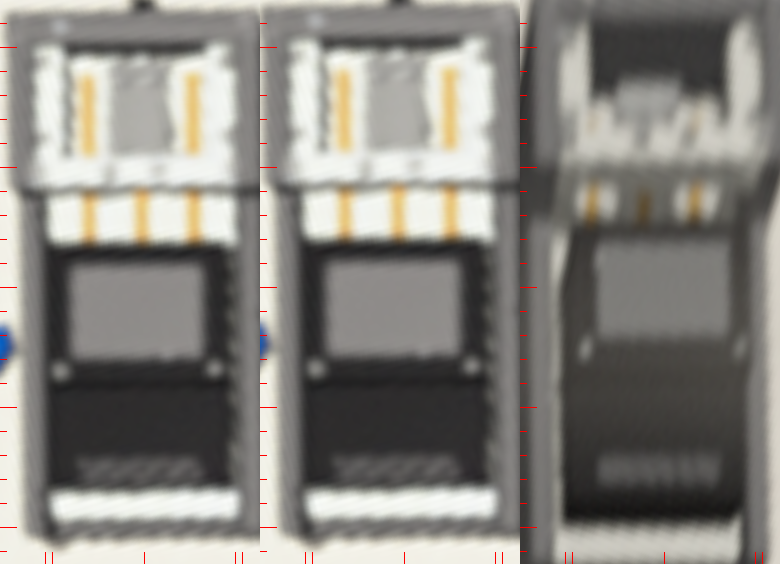

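```bash
python3 -m inch '[{"gripper":0,"spin":8.575},{"gripper":0,"spin":8.575},{"gripper":0,"spin":8.575},{"gripper":0,"spin":8.575},{"gripper":0,"ty":-0.03},{"gripper":0,"ty":-0.04},{"gripper":0,"ty":-0.04},{"gripper":0,"ty":-0.04}]' 60; python3 -m inch '[{"gripper":0,"ty":-0.045},{"gripper":0,"ty":-0.045},{"gripper":0,"ty":-0.045},{"gripper":0,"ty":-0.045},{"gripper":0,"ty":-0.045},{"gripper":0,"ty":-0.045},{"gripper":0,"ty":-0.04,"tx":0.02},{"gripper":0,"ty":-0.03,"tx":0.02}]'
```

```text
$[0]: bad value
$[0]: bad value
```

```bash
python3 -m inch '[{"gripper":0,"tx":0,"ty":0,"tz":0,"spin":8.575},{"gripper":0,"tx":0,"ty":0,"tz":0,"spin":8.575},{"gripper":0,"tx":0,"ty":0,"tz":0,"spin":8.575},{"gripper":0,"tx":0,"ty":0,"tz":0,"spin":8.575},{"gripper":0,"tx":0,"ty":-0.03,"tz":0,"spin":0},{"gripper":0,"tx":0,"ty":-0.04,"tz":0,"spin":0},{"gripper":0,"tx":0,"ty":-0.04,"tz":0,"spin":0},{"gripper":0,"tx":0,"ty":-0.04,"tz":0,"spin":0}]' 60
```

```text
clock: 1.6
eef_pos: [260.0, -435.3, 231.2]
tcp_rot: [-3.142, -0.0, -0.229]
contact_force: [0.8, -0.3, 1.1]
opening: 0.002
```

```bash
python3 -m inch '[{"gripper":0,"tx":0,"ty":-0.045,"tz":0,"spin":0},{"gripper":0,"tx":0,"ty":-0.045,"tz":0,"spin":0},{"gripper":0,"tx":0,"ty":-0.045,"tz":0,"spin":0},{"gripper":0,"tx":0,"ty":-0.045,"tz":0,"spin":0},{"gripper":0,"tx":0,"ty":-0.045,"tz":0,"spin":0},{"gripper":0,"tx":0,"ty":-0.045,"tz":0,"spin":0},{"gripper":0,"tx":0,"ty":-0.045,"tz":0,"spin":0},{"gripper":0,"tx":0,"ty":-0.045,"tz":0,"spin":0}]'
python3 -m inch '[{"gripper":0,"tx":0.01,"ty":-0.045,"tz":0,"spin":0},{"gripper":0,"tx":0.01,"ty":-0.045,"tz":0,"spin":0},{"gripper":0,"tx":0.01,"ty":-0.045,"tz":0,"spin":0},{"gripper":0,"tx":0.012,"ty":-0.045,"tz":0,"spin":0},{"gripper":0,"tx":0,"ty":-0.035,"tz":0,"spin":0},{"gripper":0,"tx":0,"ty":-0.026,"tz":0,"spin":0},{"gripper":0,"tx":0,"ty":0,"tz":0,"spin":0},{"gripper":0,"tx":0,"ty":0,"tz":0,"spin":0}]'
```

```text
clock: 2.4
eef_pos: [341.8, -84.4, 231.7]
tcp_rot: [3.142, -0.001, -0.229]
contact_force: [0.6, -0.8, 0.5]
opening: -0.001
clock: 3.2
eef_pos: [436.9, 139.3, 231.1]
tcp_rot: [3.141, 0.0, -0.227]
contact_force: [-0.6, 0.2, 0.5]
opening: 0.002
```

```bash
python3 -m inch '[{"gripper":0,"tx":0,"ty":0,"tz":0.03,"spin":0},{"gripper":0,"tx":0,"ty":0,"tz":0.04,"spin":0},{"gripper":0,"tx":0,"ty":0,"tz":0.04,"spin":0},{"gripper":0,"tx":0,"ty":0,"tz":0.03,"spin":0},{"gripper":0,"tx":0,"ty":0,"tz":0.02,"spin":0},{"gripper":0,"tx":0,"ty":0,"tz":0.01,"spin":0},{"gripper":0,"tx":0,"ty":0,"tz":0,"spin":0},{"gripper":0,"tx":0,"ty":0,"tz":0,"spin":0}]'
python3 - <<'E'
from h import *
print(sense()["contact_force"],sense()["eef_pos"])
for n,(a,b,c,d) in {"scene":(210,330,200,330),"top":(208,312,235,320)}.items():
    f=grab_frame(n);cv2.imwrite(f"pics/{n}1.png",f["pixels"][:,:,::-1]);im=cv2.imread(f"pics/{n}1.png")
    cv2.imwrite(f"pics/{n}1z.png",cv2.resize(im[a:b,c:d],None,fx=5,fy=5,interpolation=cv2.INTER_CUBIC))
    print(n,(proj(n,sense()["eef_pos"])-[c,a])*5)
E
```

```text
clock: 4.0
eef_pos: [437.7, 138.8, 62.1]
tcp_rot: [-3.141, -0.001, -0.229]
contact_force: [0.5, 0.9, -0.0]
opening: 0.001
[ 0.53453468  0.91612401 -0.00535161] [437.6727228  138.81155635  62.06171223]
scene [[375.00549565 297.42684841]]
top [[182.08660018 364.02322705]]
```

View pics/scene1z.png

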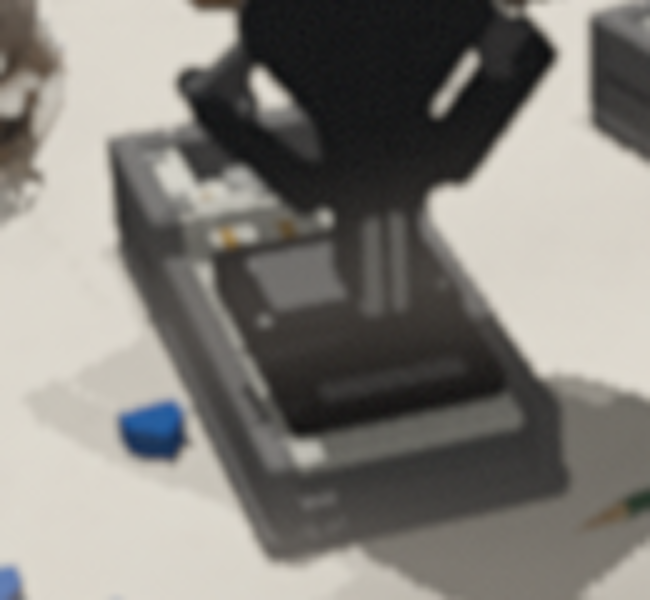

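View pics/top1z.png

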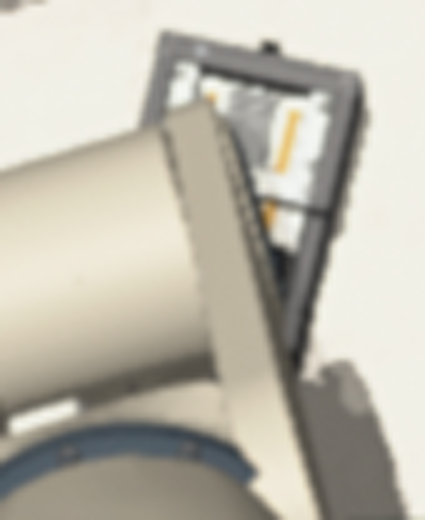

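```bash
python3 - <<'E'
from h import *
P=(490.1,128.5,-.2285)
im=cv2.imread("pics/scene1z.png")
def line(L,col,p=P):
    q=(proj("scene",tow(p,L))-[200,210])*5
    cv2.polylines(im,[np.round(q).astype(int)],True,col,1)
T=(437.7,138.8,-.2285)
for z,c in((62,(0,255,0)),(45,(0,0,255))): line([(11,14,z),(11,-14,z),(-11,-14,z),(-11,14,z)],c,T)
line([(-40,38,45),(-40,-38,45),(-84,-38,45),(-84,38,45)],(0,255,255))
line([(-40,38,51),(-40,-38,51),(20,-38,51),(20,38,51)],(255,0,255))
cv2.imwrite("pics/ov1.png",im)
E
```

```text
(no output)
```

View pics/ov1.png

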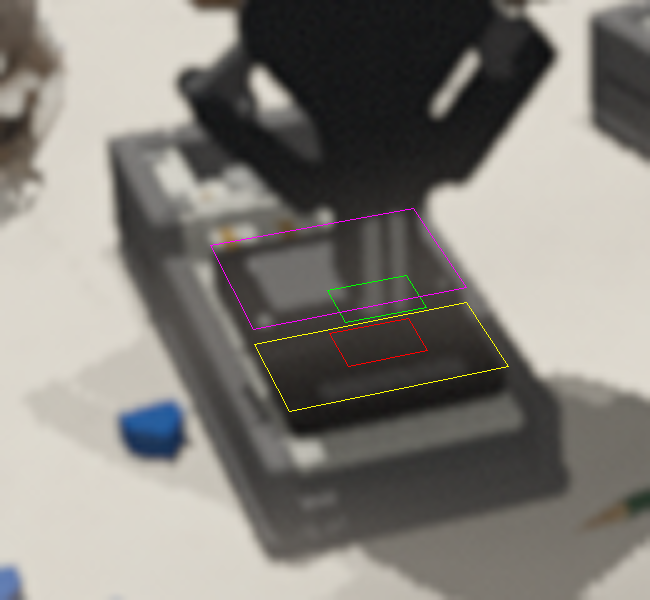

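```bash
python3 -m inch '[{"gripper":0,"tx":-0.003,"ty":0,"tz":0.005,"spin":0},{"gripper":0,"tx":0,"ty":0,"tz":0.005,"spin":0},{"gripper":0,"tx":0,"ty":0,"tz":0.003,"spin":0},{"gripper":0,"tx":0,"ty":0,"tz":0.002,"spin":0},{"gripper":0,"tx":0,"ty":0,"tz":0.001,"spin":0},{"gripper":0,"tx":0,"ty":0,"tz":0.001,"spin":0},{"gripper":0,"tx":0,"ty":0,"tz":0,"spin":0},{"gripper":0,"tx":0,"ty":0,"tz":0,"spin":0}]'
```

```text
clock: 4.9
eef_pos: [434.1, 139.8, 44.4]
tcp_rot: [3.141, 0.0, -0.229]
contact_force: [-2.2, -0.3, 3.6]
opening: 0.0
```

```bash
python3 -m inch '[{"gripper":0,"tx":0,"ty":0,"tz":0.002,"spin":0},{"gripper":0,"tx":0,"ty":0,"tz":0.002,"spin":0},{"gripper":0,"tx":0,"ty":0,"tz":0.002,"spin":0},{"gripper":0,"tx":0,"ty":0,"tz":0.002,"spin":0},{"gripper":0,"tx":0,"ty":0,"tz":0.001,"spin":0},{"gripper":0,"tx":0,"ty":0,"tz":0.001,"spin":0},{"gripper":0,"tx":0,"ty":0,"tz":0,"spin":0},{"gripper":0,"tx":0,"ty":0,"tz":0,"spin":0}]'
```

```text
clock: 5.7
eef_pos: [434.3, 139.9, 34.5]
tcp_rot: [-3.142, -0.0, -0.229]
contact_force: [-2.4, -0.3, 10.3]
opening: 0.003
```

```bash
python3 -m inch '[{"gripper":0,"tx":0.002,"ty":0,"tz":0,"spin":0},{"gripper":0,"tx":0.002,"ty":0,"tz":0,"spin":0},{"gripper":0,"tx":0.002,"ty":0,"tz":0,"spin":0},{"gripper":0,"tx":0.002,"ty":0,"tz":0,"spin":0},{"gripper":0,"tx":0.002,"ty":0,"tz":0,"spin":0},{"gripper":0,"tx":0.002,"ty":0,"tz":0,"spin":0},{"gripper":0,"tx":0.002,"ty":0,"tz":0,"spin":0},{"gripper":0,"tx":0.002,"ty":0,"tz":0,"spin":0}]'
python3 - <<'E'
from h import *
f=grab_frame("scene");im=f["pixels"][:,:,::-1].copy();cv2.imwrite("pics/scene2.png",im)
cv2.imwrite("pics/scene2z.png",cv2.resize(im[210:330,200:330],None,fx=5,fy=5,interpolation=cv2.INTER_CUBIC))
E
```

```text
clock: 6.5
eef_pos: [449.6, 136.3, 34.5]
tcp_rot: [3.142, 0.001, -0.229]
contact_force: [-4.4, 2.0, 11.2]
opening: 0.002
```

View pics/scene2z.png

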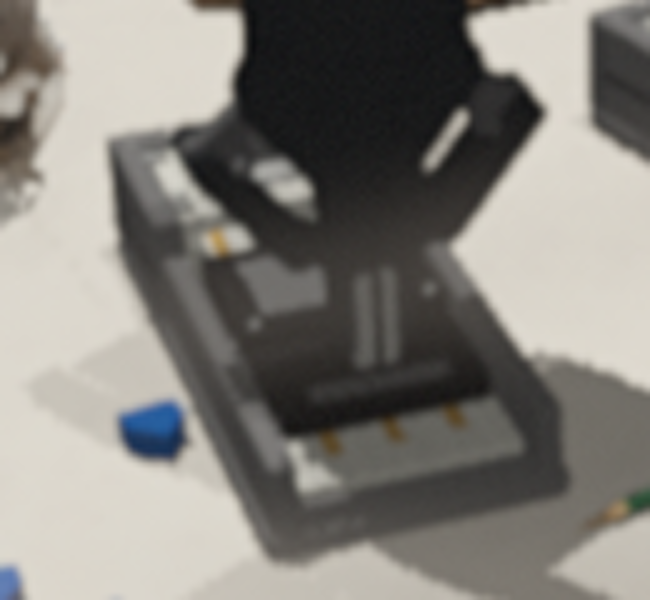

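```bash
python3 -m inch '[{"gripper":0,"tx":0.002,"ty":0,"tz":0,"spin":0},{"gripper":0,"tx":0.002,"ty":0,"tz":0,"spin":0},{"gripper":0,"tx":0.002,"ty":0,"tz":0,"spin":0},{"gripper":0,"tx":0.002,"ty":0,"tz":0,"spin":0},{"gripper":0,"tx":0.002,"ty":0,"tz":0,"spin":0},{"gripper":0,"tx":0.002,"ty":0,"tz":0,"spin":0},{"gripper":0,"tx":0.002,"ty":0,"tz":0,"spin":0},{"gripper":0,"tx":0.002,"ty":0,"tz":0,"spin":0}]'
```

```text
clock: 7.35
eef_pos: [465.2, 132.7, 34.5]
tcp_rot: [-3.142, 0.0, -0.229]
contact_force: [-3.9, 0.9, 11.1]
opening: 0.002
```

```bash
for i in 1; do python3 -m inch '[{"gripper":0,"tx":0.0025,"ty":0,"tz":0,"spin":0},{"gripper":0,"tx":0.0025,"ty":0,"tz":0,"spin":0},{"gripper":0,"tx":0.0025,"ty":0,"tz":0,"spin":0},{"gripper":0,"tx":0.0025,"ty":0,"tz":0,"spin":0},{"gripper":0,"tx":0.0025,"ty":0,"tz":0,"spin":0},{"gripper":0,"tx":0.0025,"ty":0,"tz":0,"spin":0},{"gripper":0,"tx":0.0025,"ty":0,"tz":0,"spin":0},{"gripper":0,"tx":0.0025,"ty":0,"tz":0,"spin":0}]'; done
python3 - <<'E'
from h import *
f=grab_frame("scene");im=f["pixels"][:,:,::-1].copy();cv2.imwrite("pics/scene3.png",im)
cv2.imwrite("pics/scene3z.png",cv2.resize(im[210:330,200:330],None,fx=5,fy=5,interpolation=cv2.INTER_CUBIC))
E
```

```text
clock: 8.15
eef_pos: [484.3, 128.1, 34.4]
tcp_rot: [3.141, 0.001, -0.229]
contact_force: [-4.5, 0.8, 8.3]
opening: -0.003
```

View pics/scene3z.png

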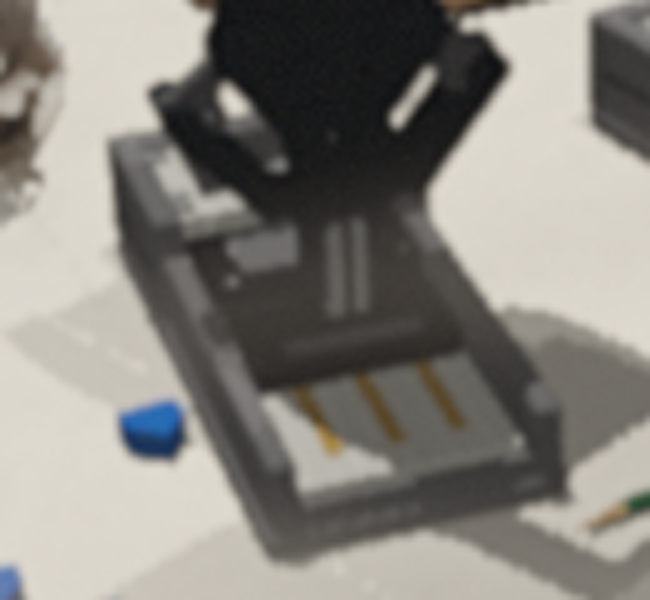

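```bash
python3 -m inch '[{"gripper":0,"tx":0.0025,"ty":0,"tz":0,"spin":0},{"gripper":0,"tx":0.0025,"ty":0,"tz":0,"spin":0},{"gripper":0,"tx":0.0025,"ty":0,"tz":0,"spin":0},{"gripper":0,"tx":0.0025,"ty":0,"tz":0,"spin":0},{"gripper":0,"tx":0.0025,"ty":0,"tz":0,"spin":0},{"gripper":0,"tx":0.0025,"ty":0,"tz":0,"spin":0},{"gripper":0,"tx":0.0025,"ty":0,"tz":0,"spin":0},{"gripper":0,"tx":0.0025,"ty":0,"tz":0,"spin":0}]'
python3 - <<'E'
from h import *
f=grab_frame("scene");im=f["pixels"][:,:,::-1].copy();cv2.imwrite("pics/scene4.png",im)
cv2.imwrite("pics/scene4z.png",cv2.resize(im[210:330,200:330],None,fx=5,fy=5,interpolation=cv2.INTER_CUBIC))
E
```

```text
clock: 9.0
eef_pos: [503.4, 123.5, 34.2]
tcp_rot: [3.141, 0.002, -0.229]
contact_force: [-6.0, 0.8, 8.4]
opening: 0.001
```

View pics/scene4z.png

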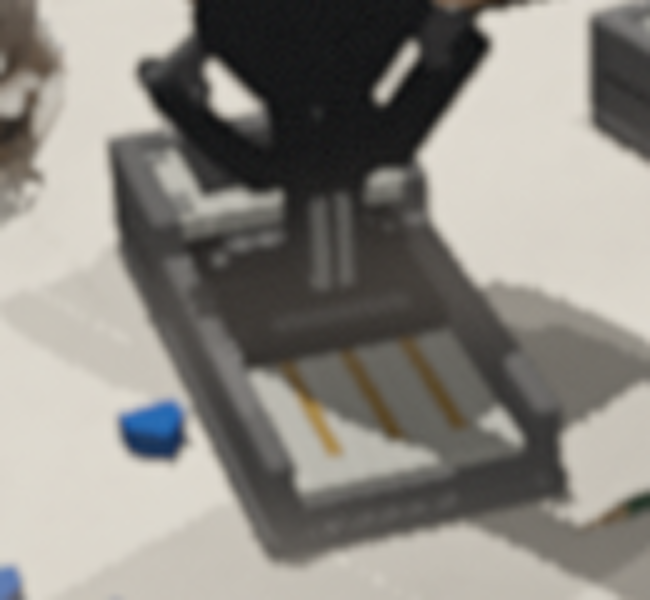

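```bash
python3 -m inch '[{"gripper":0,"tx":0.002,"ty":0,"tz":0,"spin":0},{"gripper":0,"tx":0.002,"ty":0,"tz":0,"spin":0},{"gripper":0,"tx":0.002,"ty":0,"tz":0,"spin":0},{"gripper":0,"tx":0.001,"ty":0,"tz":0,"spin":0},{"gripper":0,"tx":0.001,"ty":0,"tz":0,"spin":0},{"gripper":0,"tx":0.001,"ty":0,"tz":0,"spin":0},{"gripper":0,"tx":0.001,"ty":0,"tz":0,"spin":0},{"gripper":0,"tx":0,"ty":0,"tz":0,"spin":0}]'
python3 - <<'E'
from h import *
f=grab_frame("scene");im=f["pixels"][:,:,::-1].copy();cv2.imwrite("pics/scene5.png",im)
cv2.imwrite("pics/scene5z.png",cv2.resize(im[210:330,200:330],None,fx=5,fy=5,interpolation=cv2.INTER_CUBIC))
E
```

```text
clock: 9.85
eef_pos: [513.5, 121.2, 34.3]
tcp_rot: [3.141, 0.001, -0.229]
contact_force: [-4.9, 0.4, 8.1]
opening: 0.002
```

View pics/scene5z.png

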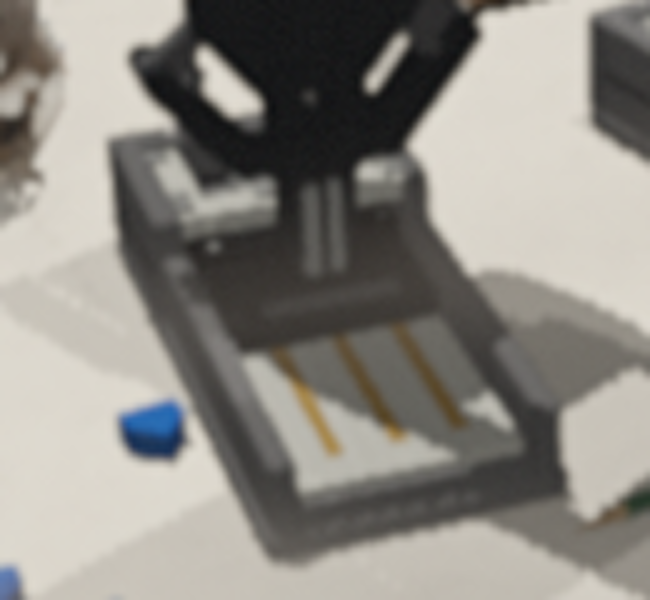

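```bash
python3 -m inch '[{"gripper":0,"tx":0.001,"ty":0,"tz":0,"spin":0},{"gripper":0,"tx":0.001,"ty":0,"tz":0,"spin":0},{"gripper":0,"tx":0.001,"ty":0,"tz":0,"spin":0},{"gripper":0,"tx":0,"ty":0,"tz":0,"spin":0},{"gripper":0,"tx":0,"ty":0,"tz":0,"spin":0},{"gripper":0,"tx":0,"ty":0,"tz":0,"spin":0},{"gripper":0,"tx":0,"ty":0,"tz":0,"spin":0},{"gripper":0,"tx":0,"ty":0,"tz":0,"spin":0}]'
python3 -m inch '[{"gripper":0,"tx":0.001,"ty":0,"tz":0,"spin":0},{"gripper":0,"tx":0.001,"ty":0,"tz":0,"spin":0},{"gripper":0,"tx":0,"ty":0,"tz":0,"spin":0},{"gripper":0,"tx":0,"ty":0,"tz":0,"spin":0},{"gripper":0,"tx":0,"ty":0,"tz":0,"spin":0},{"gripper":0,"tx":0,"ty":0,"tz":0,"spin":0},{"gripper":0,"tx":0,"ty":0,"tz":0,"spin":0},{"gripper":0,"tx":0,"ty":0,"tz":0,"spin":0}]'
```

```text
clock: 10.7
eef_pos: [516.4, 120.6, 34.4]
tcp_rot: [3.141, 0.001, -0.229]
contact_force: [-4.9, 1.2, 8.9]
opening: 0.003
clock: 11.5
eef_pos: [518.3, 120.1, 34.3]
tcp_rot: [3.141, 0.001, -0.229]
contact_force: [-4.8, 1.1, 8.5]
opening: -0.002
```

```bash
python3 -m inch '[{"gripper":0,"tx":0.001,"ty":0,"tz":0,"spin":0},{"gripper":0,"tx":0.001,"ty":0,"tz":0,"spin":0},{"gripper":0,"tx":0,"ty":0,"tz":0,"spin":0},{"gripper":0,"tx":0,"ty":0,"tz":0,"spin":0},{"gripper":0,"tx":0,"ty":0,"tz":0,"spin":0},{"gripper":0,"tx":0,"ty":0,"tz":0,"spin":0},{"gripper":0,"tx":0,"ty":0,"tz":0,"spin":0},{"gripper":0,"tx":0,"ty":0,"tz":0,"spin":0}]'
python3 - <<'E'
from h import *
f=grab_frame("scene");im=f["pixels"][:,:,::-1].copy();cv2.imwrite("pics/scene6.png",im)
cv2.imwrite("pics/scene6z.png",cv2.resize(im[210:330,200:330],None,fx=5,fy=5,interpolation=cv2.INTER_CUBIC))
E
```

```text
clock: 12.3
eef_pos: [519.4, 119.8, 34.1]
tcp_rot: [3.141, 0.003, -0.229]
contact_force: [-7.8, 2.6, 10.0]
opening: 0.001
```

View pics/scene6z.png

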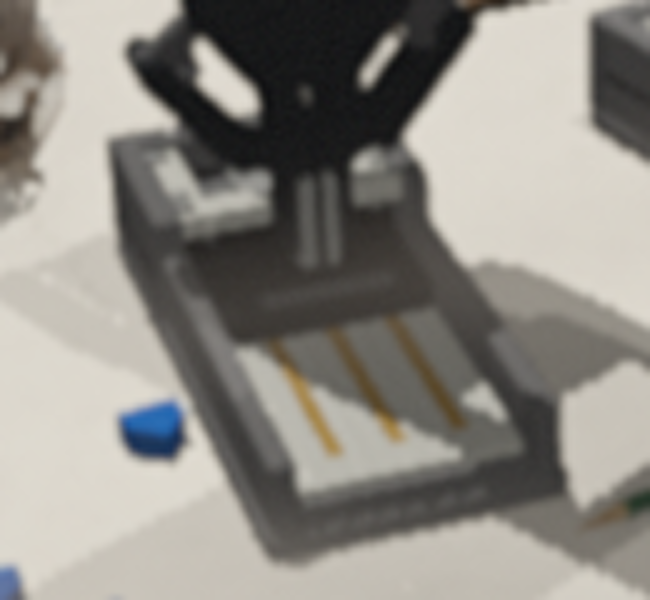

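```bash
python3 -m inch '[{"gripper":0,"tx":0.001,"ty":0,"tz":0,"spin":0},{"gripper":0,"tx":0.001,"ty":0,"tz":0,"spin":0},{"gripper":0,"tx":0,"ty":0,"tz":0,"spin":0},{"gripper":0,"tx":0,"ty":0,"tz":0,"spin":0},{"gripper":0,"tx":0,"ty":0,"tz":0,"spin":0},{"gripper":0,"tx":0,"ty":0,"tz":0,"spin":0},{"gripper":0,"tx":0,"ty":0,"tz":0,"spin":0},{"gripper":0,"tx":0,"ty":0,"tz":0,"spin":0}]'
python3 - <<'E'
from h import *
f=grab_frame("scene");im=f["pixels"][:,:,::-1].copy();cv2.imwrite("pics/scene7.png",im)
cv2.imwrite("pics/scene7z.png",cv2.resize(im[210:330,200:330],None,fx=5,fy=5,interpolation=cv2.INTER_CUBIC))
E
```

```text
clock: 13.15
eef_pos: [519.5, 119.6, 33.8]
tcp_rot: [3.14, 0.006, -0.229]
contact_force: [-12.4, 5.8, 11.3]
opening: 0.003
```

View pics/scene7z.png

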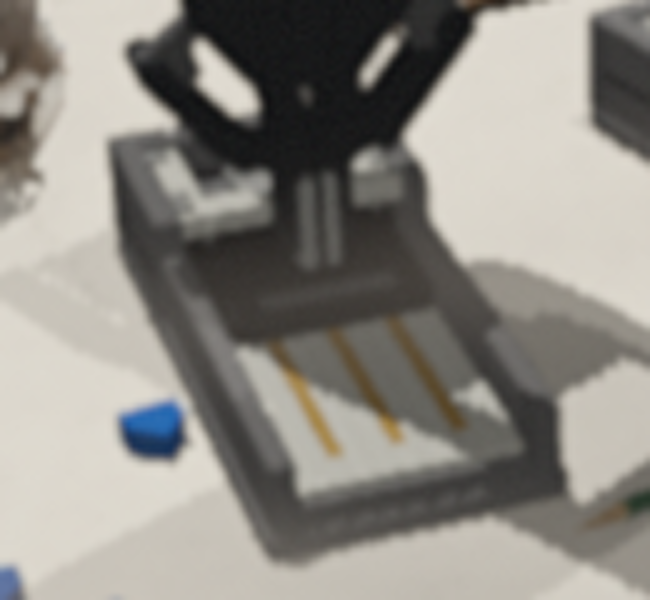

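```bash
python3 - <<'E'
from h import *
P=(490.1,128.5,-.2285)
im=cv2.imread("pics/scene7z.png")
for z,c in((22.5,(0,0,255)),(34.5,(0,255,255))):
    q=(proj("scene",tow(P,[(-6,38,z),(-6,-38,z)]))-[200,210])*5;cv2.polylines(im,[np.round(q).astype(int)],False,c,1)
q=(proj("scene",tow(P,[(-52-32,38,33),(-84,-38,33)]))-[200,210])*5;print(q)
cv2.imwrite("pics/ov7.png",im)
E
```

```text
[[290.87436112 441.86903583]
 [509.00120397 396.36636741]]
```

View pics/ov7.png

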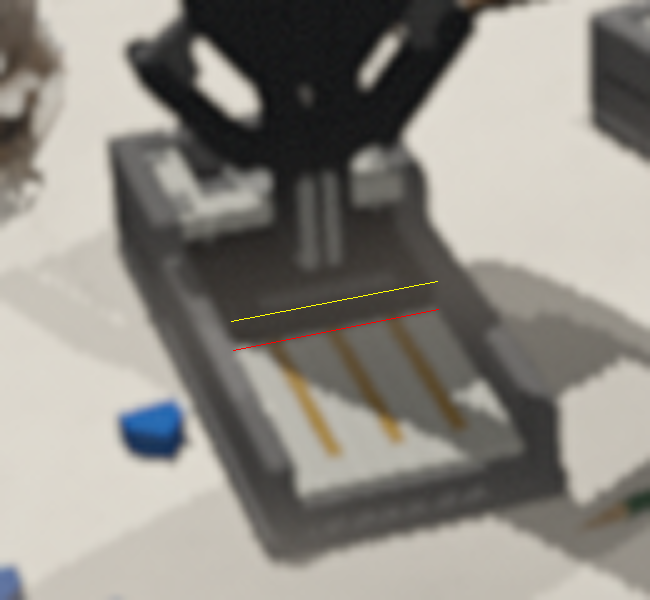

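```bash
python3 -m inch '[{"gripper":0,"tx":-0.001,"ty":0,"tz":-0.001,"spin":0},{"gripper":0,"tx":0,"ty":0,"tz":-0.002,"spin":0},{"gripper":0,"tx":0,"ty":0,"tz":-0.002,"spin":0},{"gripper":0,"tx":0,"ty":0,"tz":-0.003,"spin":0},{"gripper":0,"tx":-0.001,"ty":0,"tz":-0.004,"spin":0},{"gripper":0,"tx":-0.001,"ty":0,"tz":-0.01,"spin":0},{"gripper":0,"tx":0,"ty":0,"tz":-0.03,"spin":0},{"gripper":0,"tx":0,"ty":0,"tz":-0.04,"spin":0}]'
python3 -m inch '[{"gripper":0,"tx":-0.02,"ty":0.03,"tz":-0.04,"spin":0},{"gripper":0,"tx":-0.02,"ty":0.04,"tz":-0.04,"spin":0},{"gripper":0,"tx":0,"ty":0.045,"tz":-0.02,"spin":0},{"gripper":0,"tx":0,"ty":0.045,"tz":0,"spin":0},{"gripper":0,"tx":0,"ty":0.045,"tz":0,"spin":0},{"gripper":0,"tx":0,"ty":0.045,"tz":0,"spin":0},{"gripper":0,"tx":0,"ty":0.03,"tz":0,"spin":0},{"gripper":0,"tx":0,"ty":0,"tz":0,"spin":0}]'
python3 - <<'E'
from h import *
for n,(a,b,c,d) in {"scene":(210,330,200,330),"top":(208,312,235,415)}.items():
    f=grab_frame(n);im=f["pixels"][:,:,::-1].copy();cv2.imwrite(f"pics/{n}8.png",im)
    cv2.imwrite(f"pics/{n}8z.png",cv2.resize(im[a:b,c:d],None,fx=4.4,fy=4.4,interpolation=cv2.INTER_CUBIC))
print(sense()["contact_force"])
E
```

```text
clock: 14.0
eef_pos: [519.2, 119.6, 126.6]
tcp_rot: [3.141, 0.002, -0.229]
contact_force: [1.2, 0.2, -0.7]
opening: 0.002
clock: 14.8
eef_pos: [423.8, -139.3, 217.7]
tcp_rot: [3.14, -0.002, -0.232]
contact_force: [-0.3, 0.3, -0.5]
opening: 0.001
[ 0.36378736  0.63183711 -0.27757761]
```

View pics/scene8z.png

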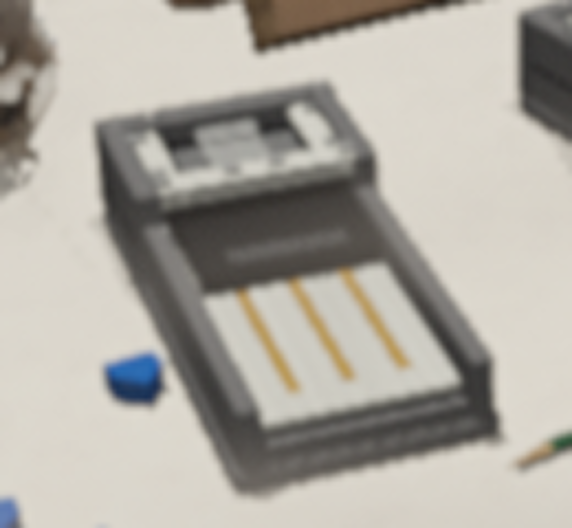

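View pics/top8z.png

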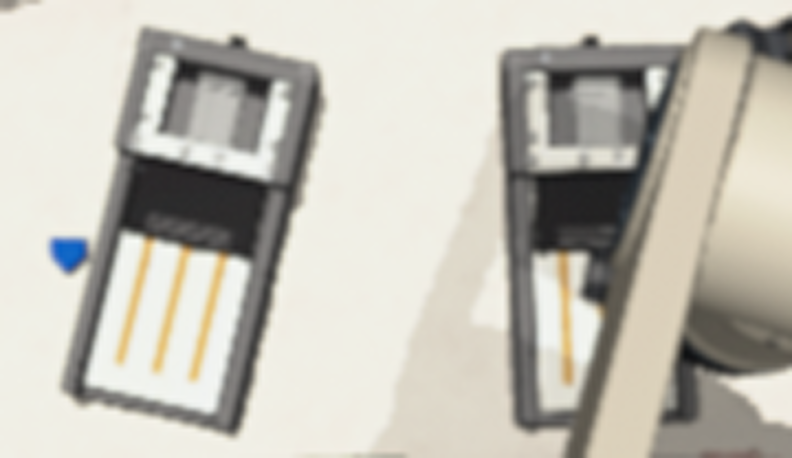

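```bash
python3 - <<'E'
from h import *
from rect import rect
im=cv2.imread("pics/top8.png");im0=cv2.imread("pics/top0.png")
g=rect(im,"top",(490.1,128.5,-.2285),38,4)
# full charger approx pose: fit yaw by eye from the top picture
def col(r,y): 
    c=int((60-y)*4);return cv2.cvtColor(r,cv2.COLOR_BGR2GRAY)[:,c-8:c+8].mean(1)
for y in(25,-10,-25):
    p=col(g,y); x=119.75-np.arange(len(p))/4
    m=(x>-30)&(x<60); d=np.gradient(cv2.GaussianBlur(p[:,None],(1,9),0)[:,0])
    i=np.where(m)[0]; print("rear edge",y,x[i[np.argmax(d[i])]],"bar edge",x[i[np.argmin(d[i])]])
# full charger
best=None
for (r,c) in [(0,0)]:
    a=cv2.cvtColor(im0,cv2.COLOR_BGR2GRAY)
    K,T=CAM["top"]
    def w(u,v,z):
        d=T[:3,:3]@np.linalg.inv(K)@[u,v,1];t=(z-T[2,3])/d[2];return T[:3,3]+t*d
    L=w(350,217,54);R=w(391,218,54);print(L,R)   # far corners
    yaw=np.arctan2(L[1]-R[1],L[0]-R[0])-np.pi/2
    mid=(L+R)/2;ctr=mid[:2]-113*np.array([np.cos(yaw),np.sin(yaw)]);print(ctr,yaw)
    g=rect(im0,"top",(ctr[0],ctr[1],yaw),38,4)
    for y in(25,-10,-25):
        p=col(g,y); d=np.gradient(cv2.GaussianBlur(p[:,None],(1,9),0)[:,0]);x=119.75-np.arange(len(p))/4;i=np.where((x>-30)&(x<60))[0]
        print("full rear",y,x[i[np.argmax(d[i])]],"bar",x[i[np.argmin(d[i])]])
E
```

```text
rear edge 25 -4.75 bar edge 43.5
rear edge -10 -4.5 bar edge 43.75
rear edge -25 -5.5 bar edge 42.5
[604.19136299 -57.39035952  54.        ] [ 602.03617148 -161.94778265   54.        ]
[ 490.13776507 -107.34035147] -0.02060959710257837
full rear 25 -8.0 bar 38.75
full rear -10 -6.75 bar 42.25
full rear -25 -6.5 bar 42.5
```

```bash
python3 -c "
from rig import *
print(sign_off())"
```

```text
the job is handed in; nothing more can be done
None
```

The pack is docked in the left charger, and the job was handed in at about 15 s; no verdict was reported.

- **Pressing:** With the fingers shut, I pressed on the rear deck to about 10 N. The deck went down from about 45 mm to 34.5 mm while the pack was still in front of the bar.
- **Pushing home:** Holding that depth, I pushed the pack under the bar and drag spring until it met a hard stop. The push force then rose from about 5 N to about 13 N with no further travel. I lifted straight off and moved the arm clear.

**Last checks:**
- The final pictures show the deck in the same position under the bar as in the full charger. From bar to rear edge I measured about 48 mm, against 46 to 49 mm on the full one.
- The rear edge lies at x of about -5 mm in the charger frame, where -6 mm is expected.
- The wrist force was back near zero. The blue piece next to the charger looks unmoved; I did not measure any of the bystanders.
- The two cameras disagreed by 2 to 3 mm on the charger's sideways position, which did not affect the docking.
- I did not measure the drag spring's angle or the final tray depth directly. That the pack is held down I judge from the pictures only.

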